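Set and lock the mitre board pointer

TASK

Set the mitre board on the timber counter for a corner cut: with a fingertip, push the pointer arm round until it points straight at the tall slim pin (not the squat one), and after that push the locking lever counterclockwise (seen from above) fully over to its stop. Push gently and pinch or lift nothing; leave the two pins and everything else lying about where they are, and leave the pointer aimed at the tall pin.

Things in the scene. Friction and masses are not known exactly. Their poses are not given: they have to be found in the camera images.
- mitre_board: fixed grey board, 330 x 460 x 12 mm thick (deck top at z = 12 mm); origin at the table surface under the pivot of the pointer arm; x points over the board's long side away from the robot, y to the left. It reaches from x = -80 to +250 mm and y = -230 to +230 mm. A wooden fence, 30 mm high on the deck, stands along its near edge (x = -80 to -60). Fine dark scale lines on the deck; no numbers matter
- pointer_pivot (a point): the pointer arm: aluminium bar, 20 mm wide and 30 mm tall, its underside 6 mm above the deck (18 to 48 mm above the table), from x = 20 to 125 mm, then a cone to the tip at x = 150 mm. This point lies on the pivot axis at the table surface, x along the bar towards its tip, z up. It turns about the upright pivot, inside a dark hub 52 mm across and 52 mm high. About 0.15 N m of friction, no spring: it stays where it is left
- guide_arm (a joint): angle of the pointer arm in the board's frame, rad: 0 along the board's x, positive counterclockwise from above (towards +y), range -0.85 to 0.85
- pointer_tip (a point): the pointer's tip, 150 mm from the pivot axis, 33 mm above the table
- tall_pin: the mark to point at: loose brass pin standing on the deck, 60 mm tall, 16 mm across with a foot 26 mm across and 6 mm high; origin at the centre of its underside. It stands 165 to 230 mm from the pivot, left or right of the board's middle, beyond the reach of the pointer's tip
- short_pin: squat loose brass pin, 28 mm across and 20 mm high, standing on the deck at the other side; leave alone; origin at the centre of its underside
- lock_block: fixed round grey block carrying the locking lever, 48 mm across and 22 mm high, standing on the deck at the left or right end of the board; origin on the lever's upright axis at the deck. A thin steel stop post, 8 mm across and 44 mm high, stands 47 mm from the axis at the locked end
- lever_axis (a point): the locking lever: flat steel bar 12 mm wide and 20 mm tall, from 10 to 78 mm from the axis, 24 to 44 mm above the deck (36 to 56 mm above the table), with a black ball 24 mm across at its end (84 mm from the axis). This point lies on the lever's axis at the deck surface, x along the lever towards the ball. It turns level about the axis with about 0.1 N m of friction and stays where it is left; it does not change the pointer's friction
- lock_lever (a joint): angle of the lever, rad: 0 fully unlocked, 1.6 against its stop (locked), growing counterclockwise from above; starts near 0. At 0 the lever points 0.8 rad clockwise of the board's x, at 1.6 it points 0.8 rad counterclockwise of it
- lever_tip (a point): centre of the lever's black ball, 46 mm above the table
- star_knob: fixed grey square block, 50 x 50 x 22 mm, with a black star knob (46 mm across, top 50 mm above the deck), at the end of the board opposite the lock block; not part of the job; origin at the centre of its underside
- offcut: loose offcut of wooden moulding on the deck between the pins, 24 x 60 x 14 mm; origin under its centre, y along its length
- long_offcut: loose offcut of moulding on the table to the left of the board, 24 x 160 x 14 mm; origin under its centre, y along its length
- tape_measure: loose grey tape measure on the table left of the board, 70 x 36 x 64 mm; origin under its centre
- glue_bottle: loose white bottle, 56 mm across and 130 mm high, on the table to the far right; origin under its centre
- pencil: loose carpenter's pencil, 150 mm long, 8 mm thick, on the table to the right; origin under its shaft's centre, x along it
- mug: loose white mug, 80 mm across and 90 mm high, on the table to the far left; origin under its centre

How it is judged:
On the way, in this order (a step that is already met when the one before it is completed fails the run):
1. the pointer is aimed at the tall pin while the lever is still unlocked (y of tall_pin in the frame of pointer_pivot between -0.008 and 0.008 m and x of tall_pin in the frame of pointer_pivot above 0.1 m and value of joint lock_lever below 0.6 rad), for 0.3 s.
2. the lever is pushed over to its stop (value of joint lock_lever above 1.4 rad), for 0.2 s.
At the end, for the whole second after the job is handed in: the centre line of the pointer arm passes within 8 mm of the tall pin's centre (that is, through the pin), the lever is within 0.2 rad of its stop at 1.6, both pins stand within 10 mm of where they began, and the pointer is at rest (y of tall_pin in the frame of pointer_pivot between -0.008 and 0.008 m and x of tall_pin in the frame of pointer_pivot above 0.1 m and value of joint lock_lever above 1.4 rad and velocity of joint guide_arm between -0.05 and 0.05 rad/s and distance of each of tall_pin, short_pin from where it was at the start of the episode below 0.01 m and angle between tall_pin's own z axis and vertical below 0.1 rad); the robot touches nothing.
It fails at once if the board or its pointer arm is pinched or pushed hard (over 32 N) (contact force between the fingers and mitre_board above 32 N).
It fails at once if the lever or its block is pinched or pushed hard (over 32 N) (contact force between the fingers and lock_block above 32 N).
It fails at once if a pin is lifted or shifted by more than 10 mm (distance of any of tall_pin, short_pin from where it was at the start of the episode above 0.01 m).
It fails at once if a bystander is lifted or shifted by more than 25 mm (pencil 30 mm) (distance of any of offcut, long_offcut, tape_measure, glue_bottle, mug from where it was at the start of the episode above 0.025 m or distance of pencil from where it was at the start of the episode above 0.03 m).
It also fails if it takes over 50 s, if anything falls off the work surface, if the arm or the gripper's body presses on something with over 40 N, if the wrist force passes 120 N, or if a joint passes its speed limit or range.

ROBOT

A 6-joint arm with a two-finger parallel gripper is mounted at the origin on the work surface. World frame = base frame: x ahead of the robot, y to its left, z up, the work surface at z = 0. Lengths are in m, angles in rad, forces in N, time in s.
With the tool pointing down it reaches from about 0.325 to 0.75 m from the base axis. Payload 7.6 kg.
Tool frame: the origin (TCP) lies on the mounting face of the last link; the fingertips stand 173 mm ahead of it and the grasp point (between the pads) lies 155 mm ahead of it (finger_overhang is the distance from the TCP to the fingertips, in m); x points along the fingers, y is the direction in which the jaws open and shut, and the axes are right-handed (so a half turn about x gives the same grasp; the last joint's range is limited). The gripper opens to 85 mm and grips with 20 to 120 N. Pads are 22 mm wide; open, the fingers measure 114 mm over their backs; the gripper's body (76 mm by 85 mm) begins 54 mm behind the grasp point. The pads swing forward as they close: fully open they stand 13 mm farther back than shut.
Start: joints at [1.033, 0.052, 1.401, -0, 1.689, -0.07], TCP at [0.237, 0.469, 0.405] pointing down, gripper open.
Joint ranges: [-2.9, 2.9], [-0.91, 2.17], [0.12, 2.37], [-1.06, 4.2], [0.26, 2.73], [-2.93, 2.93]. Speed limits (rad/s): [2.57, 2.57, 3.01, 3.14, 3.14, 3.14].

INTERFACE

Orientations are given as [roll, pitch, yaw] about the fixed x, y, z axes, in that order (R = Rz(yaw) Ry(pitch) Rx(roll)).
In Python, from bench import sense, read_camera, camera_params, finish_job, finger_overhang gives the robot as it stands.
- The arm moves only by the shell command python3 -m handwheel 'ROWS' [FORCE]. ROWS is a JSON object of lists of equal length, an entry for each row: "travel": the shift along the tool's x, y, z in cm, a list of three; "dr": the turn, a rotation vector about the tool's x, y, z in rad, a list of three; "jaw": the opening, from -1 (shut) to 1 (fully open), so that 0 is half open. In form: {"travel": [[tx, ty, tz], ...], "dr": [[wx, wy, wz], ...], "jaw": [jaw, ...]}. A call has exactly 8 rows; each row is the pose to reach, as a shift and turn from the pose commanded when the call began, along the tool's axes at that moment; what a row does not reach only later rows make up. A row lasts 1/10 s, in which the tool goes at most 50 mm and 8.59 degrees, less where a joint would pass 70% of its speed; a pose out of reach is approached as far as the arm can. A call with a gripper value outside its range is refused whole. The fingers move at their own pace and stop on an object; FORCE is the grip in N (left out, the last holds). Time passes only in rows, so rows that repeat a pose let the fingers close, or fill a call up. It gives the time, the measured TCP pose, the force and the opening at its end, in the units of the state.
- sense(): the state, without advancing time (a new reading comes with each control period).
- read_camera(name): name is "side" or "top"; returns the picture (400x640x3 uint8, red, green, blue); there is no depth.
- camera_params(name): a dict with "mtx" (3x3 intrinsics, pixels), "world_to_cam" (4x4, takes a point from world to camera coordinates). Camera axes: x right, y down, z forward; pixel columns grow to the right and rows downward; lengths in m; the calibration is good to about 2 mm. A picture is of the moment at which its call begins. camera_params takes no time and is no camera call.
- finish_job(): hands the job in, once; it reports no verdict.
The state is a dict: "t": time; "qpos": joint angles; "dq": joint speeds; "effort": joint torques, N m; "position": TCP position; "tcp_rot": TCP orientation; "contact_force": force on the tool from outside, world axes, zero at the start; "torque": the same for the moment, N m; "finger_gap": opening from 0.0 (shut) to 1.0 (fully open).
Only numpy, scipy, OpenCV 4.12 (cv2) and the standard library are available. Lean on these libraries where they do the work, as an engineer would, in place of code of your own. Each camera call takes 0.05 s, during which the arm holds its last target.

## Working session

There is one attempt and no reset: what is moved stays moved. The work goes in short steps, Python scripts to look and compute and a shell command to move; the robot and the scene stay as the last step left them, time stands still between calls to the robot, and variables do not carry over. Pictures are saved under pics/ and viewed, and the job is handed in when it is done.

```bash
ls; mkdir -p pics
python3 - <<'E'
from bench import *
import cv2
print(sense(), finger_overhang)
for n in("side","top"):
    im=read_camera(n); cv2.imwrite(f"pics/{n}0.png",im[:,:,::-1]); print(n,camera_params(n))
E
```

```text
pics
{'t': 0.0, 'qpos': array([ 1.03269921e+00,  5.28172136e-02,  1.40172611e+00, -5.34445038e-06,
        1.68859572e+00, -7.03202778e-02]), 'dq': array([-0.00048651,  0.00165389, -0.00101132,  0.00148708,  0.00010669,
       -0.00080152]), 'effort': array([ 8.13459010e-04, -3.81647122e+01, -3.60194278e+01,  1.30098343e-05,
        5.90796044e-03,  5.16983721e-05]), 'position': array([0.23669693, 0.46857808, 0.40388175]), 'tcp_rot': array([-1.63768386,  1.56924993, -2.10546132]), 'contact_force': array([0.36277924, 0.02539959, 0.33230495]), 'torque': array([-0.00905261,  0.00183791,  0.02635396]), 'finger_gap': 1.000085834628778} 0.1734
side {'mtx': array([[510.5598647 ,   0.        , 310.27268448],
       [  0.        , 510.5598647 , 194.68022651],
       [  0.        ,   0.        ,   1.        ]]), 'world_to_cam': array([[ 0.90633003, -0.42224616,  0.01655491, -0.45108993],
       [-0.30489745, -0.68056776, -0.66623199,  0.21493528],
       [ 0.29258063,  0.59877851, -0.74556078,  1.19763433],
       [ 0.        ,  0.        ,  0.        ,  1.        ]])}
top {'mtx': array([[404.50648534,   0.        , 322.02750786],
       [  0.        , 404.50648534, 193.4998432 ],
       [  0.        ,   0.        ,   1.        ]]), 'world_to_cam': array([[ 0.00898009, -0.99995765, -0.00201235, -0.00936403],
       [-0.98102555, -0.00842027, -0.19369554,  0.48029701],
       [ 0.19367039,  0.00371357, -0.98105963,  1.34178033],
       [ 0.        ,  0.        ,  0.        ,  1.        ]])}
```

View pics/side0.png

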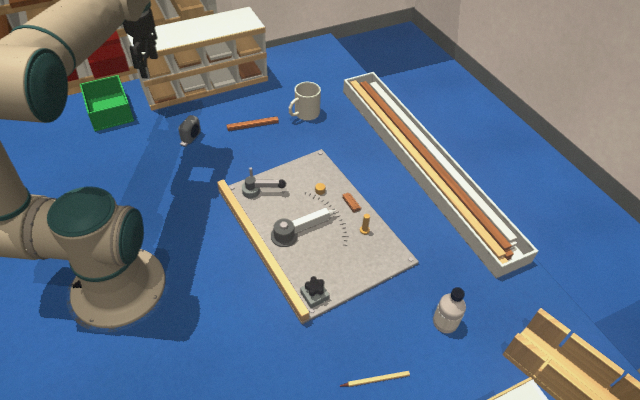

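View pics/top0.png

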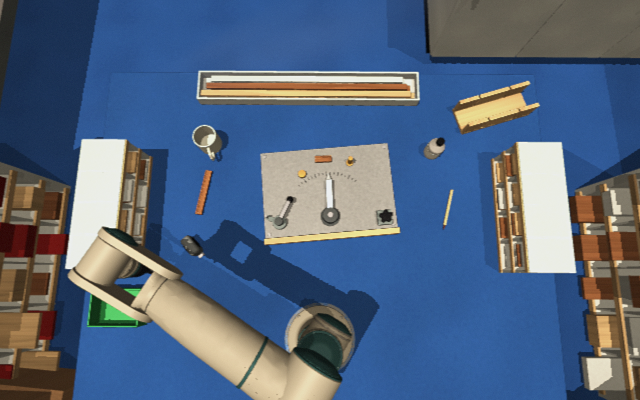

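The top view shows the tall pin at about (350,160), right of the middle, and the squat pin at (302,174). The hub is at (330,215). The lever block is at (279,221) on the left, with its ball at (290,199). I'll zoom in to measure.

Run:
```python
import cv2
a=cv2.imread("pics/top0.png")[135:250,255:405]; cv2.imwrite("pics/top0z.png",cv2.resize(a,None,fx=5,fy=5,interpolation=cv2.INTER_CUBIC))
a=cv2.imread("pics/side0.png")[145:325,210:420]; cv2.imwrite("pics/side0z.png",cv2.resize(a,None,fx=3.3,fy=3.3,interpolation=cv2.INTER_CUBIC))
```

```text
(no output)
```

View pics/top0z.png

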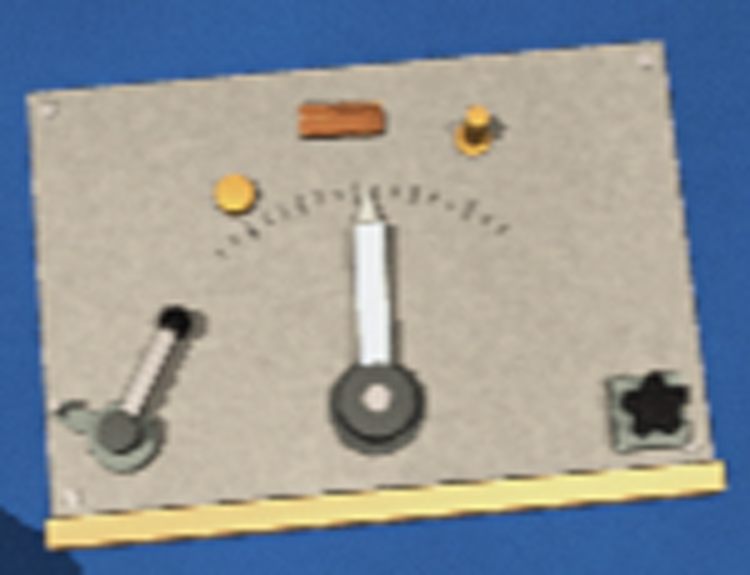

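View pics/side0z.png

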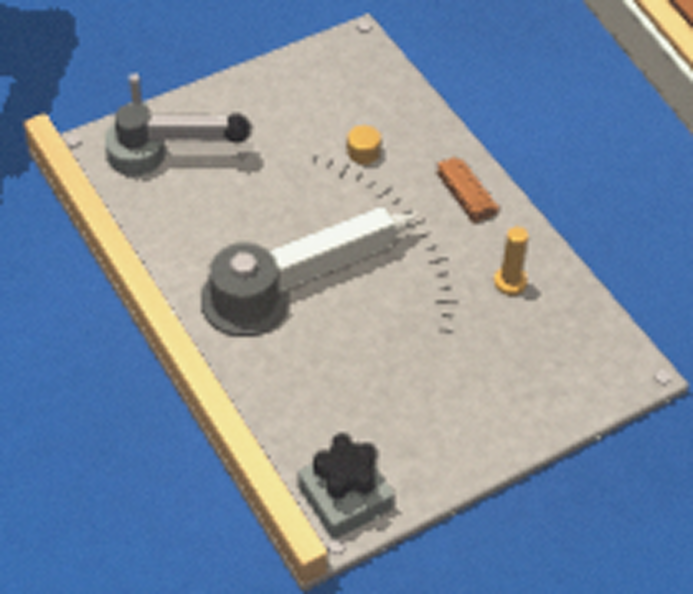

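```bash
cat > h.py <<'E'
import numpy as np
from bench import camera_params
P={n:camera_params(n) for n in("side","top")}
def ray(n,uv):
    K=P[n]["mtx"];T=P[n]["world_to_cam"];R=T[:3,:3]
    d=R.T@np.linalg.solve(K,[uv[0],uv[1],1.]);return -R.T@T[:3,3],d
def plane(n,uv,z):
    o,d=ray(n,uv);return o+d*(z-o[2])/d[2]
def tri(a,b):
    o1,d1=ray("side",a);o2,d2=ray("top",b);d1=d1/np.linalg.norm(d1);d2=d2/np.linalg.norm(d2)
    s=np.linalg.lstsq(np.c_[d1,-d2],o2-o1,rcond=None)[0]
    p,q=o1+d1*s[0],o2+d2*s[1];return (p+q)/2,np.linalg.norm(p-q)
zt=lambda u,v:((u+.5)/5-.5+255,(v+.5)/5-.5+135)
zs=lambda u,v:((u+.5)/3.3-.5+210,(v+.5)/3.3-.5+145)
E
python3 - <<'E'
from h import *
np.set_printoptions(precision=4,suppress=True)
for nm,s,t in [("hubcap",(244,261),(377,398)),("pintop",(516,234),(477,115)),("pinfoot",(511,284),(472,141)),("tip",(424,218),(370,192)),("ball",(238,128),(176,322)),("FL",(368,14),(28,93)),("FR",(688,384),(662,42)),("short",(364,138),(235,193)),("leverhub",(133,115),(120,432))]:
    print(nm,*tri(zs(*s),zt(*t)))
for nm,t,z in [("FL",(28,93),.012),("FR",(662,42),.012),("FenceL",(46,520),.042),("FenceR",(723,462),.042),("tip",(370,192),.033),("ptop",(477,116),.072),("foot",(472,138),.018),("barfar L",(354,222),.048),("barfarR",(388,222),.048),("barnearL",(360,362),.048),("barnearR",(391,362),.048),("hubcap",(377,398),.064)]:
    print(nm,plane("top",zt(*t),z))
import cv2
for n in("side","top"):
    im=cv2.imread(f"pics/{n}0.png");hsv=cv2.cvtColor(im,cv2.COLOR_BGR2HSV)
    m=cv2.inRange(hsv,(12,140,90),(30,255,255)); k,l,st,c=cv2.connectedComponentsWithStats(m)
    for i in range(1,k):
        if st[i,4]>12 and (250<c[i,0]<400) and 140<c[i,1]<250: print(n,st[i],c[i])
E
```

```text
hubcap [ 0.4079 -0.0329  0.0622] 0.002386569450908382
pintop [ 0.6016 -0.1     0.0721] 0.0001153481285561
pinfoot [ 0.6017 -0.1009  0.0114] 0.0032032341392872073
tip [ 0.5601 -0.0282  0.0315] 0.00644144460991679
ball [0.4608 0.1047 0.0493] 0.0020553311300167743
FL [0.6338 0.2183 0.0117] 0.001578462420936215
FR [ 0.6753 -0.2378  0.0138] 0.0017780598640194244
short [0.5561 0.0669 0.0325] 0.0019354409441956137
leverhub [0.3838 0.1389 0.0644] 0.0038658894239094353
FL [0.6329 0.2185 0.012 ]
FR [ 0.675  -0.2378  0.012 ]
FenceL [0.3246 0.1898 0.042 ]
FenceR [ 0.3679 -0.2677  0.042 ]
tip [ 0.5565 -0.0275  0.033 ]
ptop [ 0.601 -0.1    0.072]
foot [ 0.6005 -0.1     0.018 ]
barfar L [ 0.5313 -0.0163  0.048 ]
barfarR [ 0.5315 -0.0398  0.048 ]
barnearL [ 0.4334 -0.0212  0.048 ]
barnearR [ 0.4336 -0.0423  0.048 ]
hubcap [ 0.4064 -0.0326  0.064 ]
side [316 184   9   7  51] [319.7843 186.7647]
side [343 194  16  15 101] [350.8119 200.7921]
side [364 214   5   5  19] [366.1579 216.2105]
side [360 227   9   7  29] [363.2759 230.6897]
top [315 156  16   6  80] [322.4375 158.5875]
top [347 157   6   9  37] [349.4324 161.1081]
top [299 170   7   8  44] [301.7727 173.3864]
```

```bash
cat >> h.py <<'E'
from bench import sense
from scipy.spatial.transform import Rotation as Ro
def tool():
    s=sense();R=Ro.from_euler("xyz",s["tcp_rot"]).as_matrix();p=s["position"];return s,R,p
E
python3 - <<'E'
from h import *
np.set_printoptions(precision=4,suppress=True)
s,R,p=tool();print(R,p)
print("lever hub top", plane("top",zt(120,432),.064),plane("side",zs(133,113),.064))
print("post top", plane("top",zt(70,408),.056),plane("side",zs(134,76),.056))
print("ball", plane("top",zt(176,321),.046))
E
```

```text
[[-0.0007  0.4509  0.8926]
 [-0.0012  0.8926 -0.4509]
 [-1.     -0.0014 -0.0001]] [0.2367 0.4686 0.404 ]
lever hub top [0.382  0.1393 0.064 ] [0.3867 0.1412 0.064 ]
post top [0.399  0.1744 0.056 ] [0.4043 0.1876 0.056 ]
ball [0.4611 0.1051 0.046 ]
```

```bash
python3 -m handwheel '{"travel":[[0,-1.5,2.5],[0,-4,6.5],[0,-6.5,10.5],[0,-9,14.5],[0,-11.5,18.5],[0,-14,22.5],[0,-16.5,26.5],[0,-18,29]],"dr":[[-0.04,0,0],[-0.08,0,0],[-0.12,0,0],[-0.16,0,0],[-0.2,0,0],[-0.24,0,0],[-0.28,0,0],[-0.32,0,0]],"jaw":[-1,-1,-1,-1,-1,-1,-1,-1]}' 20
cat > go.py <<'E'
# print travel (cm) in present tool axes to bring tool tip axis to x y, fingertip z; turn to bring tool y to heading a
import sys
from h import *
x,y,z=map(float,sys.argv[1:4]);s,R,p=tool()
print("t",s["t"],"tip",p+R[:,0]*.1734,"yhead",np.arctan2(R[1,1],R[0,1]),"F",s["contact_force"],"gap",s["finger_gap"])
print("cm",R.T@(np.array([x,y,z+.1734])-p)*100)
E
python3 go.py .51 .018 .10
```

```text
t: 0.9
position: [0.4153, 0.1746, 0.4044]
tcp_rot: [-1.755, 1.57, -1.904]
contact_force: [1.0, 0.7, 0.8]
finger_gap: 0.003
t 0.9 tip [0.41528099 0.17454089 0.23101526] yhead 1.4224880739041645 F [0.99640254 0.72039442 0.7894047 ] gap 0.0025094063888764042
cm [ 13.107949   -14.08491393  11.68062572]
```

```bash
python3 -m handwheel '{"travel":[[0,-3,2.5],[0,-6,5],[1,-9,7.5],[4,-12,10],[7,-14.1,11.7],[10,-14.1,11.7],[13.1,-14.1,11.7],[13.1,-14.1,11.7]],"dr":[[0,0,0],[0,0,0],[0,0,0],[0,0,0],[0,0,0],[0,0,0],[0,0,0],[0,0,0]],"jaw":[-1,-1,-1,-1,-1,-1,-1,-1]}'
python3 go.py .51 .018 .028
python3 - <<'E'
from bench import *
import cv2
for n in("side","top"):
    im=read_camera(n)[:,:,::-1]; cv2.imwrite(f"pics/{n}1.png",im)
    a=im[135:250,255:405] if n=="top" else im[145:325,210:420]
    cv2.imwrite(f"pics/{n}1z.png",cv2.resize(a,None,fx=3.3,fy=3.3,interpolation=cv2.INTER_CUBIC))
E
```

```text
t: 1.7
position: [0.508, 0.0203, 0.2687]
tcp_rot: [-3.037, 1.561, 3.098]
contact_force: [-0.3, 0.3, -0.3]
finger_gap: 0.002
t 1.7 tip [0.50635724 0.02034741 0.09532239] yhead 1.4225018757622636 F [-0.29371733  0.31994477 -0.25268682] gap 0.0024526149060911722
cm [ 6.7290951  -0.18914792  0.29208226]
```

View pics/side1z.png

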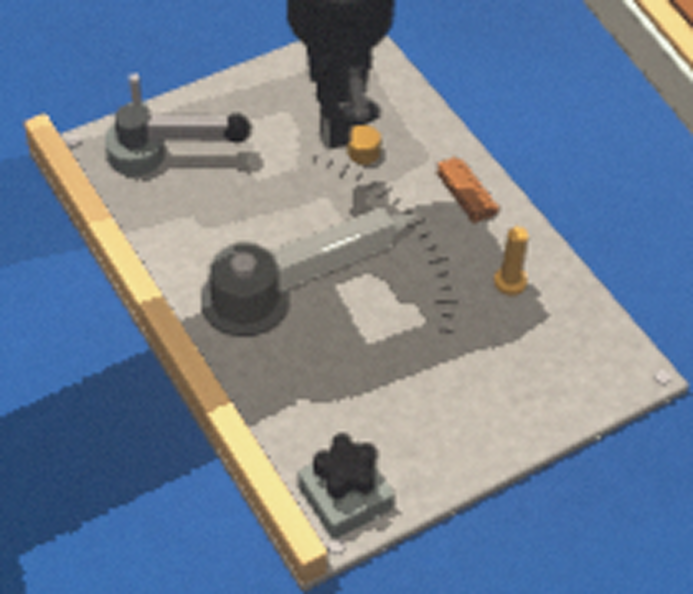

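View pics/top1z.png

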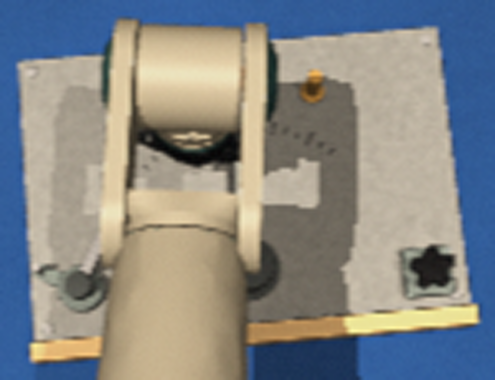

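The gripper is shut and hovering left of the bar, with a clear path down. Next I descend beside it.

```bash
python3 -m handwheel '{"travel":[[1,0,0.3],[2,0,0.3],[3,0,0.3],[4,0,0.3],[5,0,0.3],[6,0,0.3],[6.5,0,0.3],[6.5,0,0.3]],"dr":[[0,0,0],[0,0,0],[0,0,0],[0,0,0],[0,0,0],[0,0,0],[0,0,0],[0,0,0]],"jaw":[-1,-1,-1,-1,-1,-1,-1,-1]}'
python3 go.py .513 -.035 .028
python3 - <<'E'
from bench import *
import cv2
im=read_camera("side")[:,:,::-1]; cv2.imwrite("pics/side2.png",im)
cv2.imwrite("pics/side2z.png",cv2.resize(im[145:325,210:420],None,fx=3.3,fy=3.3,interpolation=cv2.INTER_CUBIC))
E
```

```text
t: 2.6
position: [0.5121, 0.0201, 0.2077]
tcp_rot: [-3.064, 1.569, 3.072]
contact_force: [-0.2, 0.3, 0.2]
finger_gap: 0.002
t 2.6 tip [0.51176729 0.02009019 0.03428538] yhead 1.4230071952716237 F [-0.22991269  0.30823428  0.20182269] gap 0.00229023240862278
cm [ 0.62768133 -5.43307803  0.90416532]
```

View pics/side2z.png

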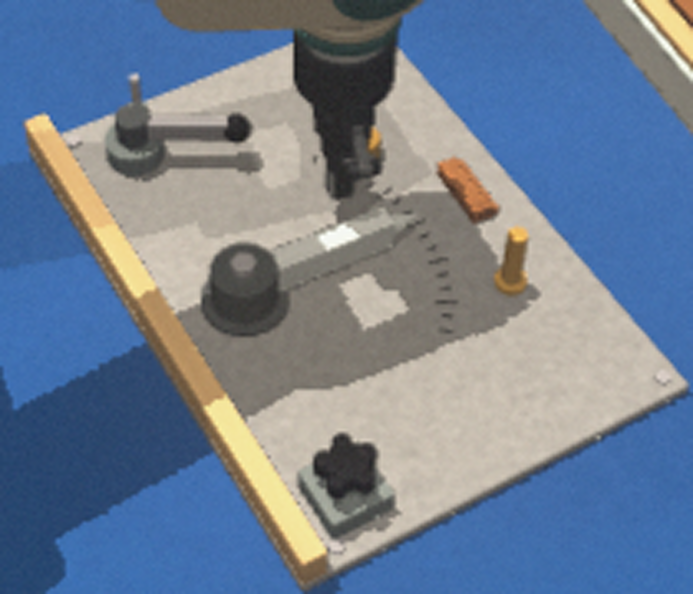

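```bash
python3 -m handwheel '{"travel":[[0.2,-0.6,0],[0.4,-1.2,0],[0.4,-1.8,0],[0.4,-2.4,0],[0.4,-3,0],[0.4,-3.5,0],[0.4,-4,0],[0.4,-4.2,0]],"dr":[[0,0,0],[0,0,0],[0,0,0],[0,0,0],[0,0,0],[0,0,0],[0,0,0],[0,0,0]],"jaw":[-1,-1,-1,-1,-1,-1,-1,-1]}'
python3 go.py .513 -.042 .028
python3 - <<'E'
from bench import *
import cv2
im=read_camera("side")[:,:,::-1]; cv2.imwrite("pics/side3.png",im)
cv2.imwrite("pics/side3z.png",cv2.resize(im[145:325,210:420],None,fx=3.3,fy=3.3,interpolation=cv2.INTER_CUBIC))
E
```

```text
t: 3.45
position: [0.5062, -0.022, 0.2049]
tcp_rot: [0.215, 1.57, 0.067]
contact_force: [2.7, 1.9, 0.0]
finger_gap: 0.002
t 3.45 tip [ 0.50626909 -0.02195043  0.03147576] yhead 1.4226290394306758 F [2.69071314 1.86856981 0.04919114] gap 0.0019079142410697535
cm [ 0.34786945 -1.88166162  0.9706758 ]
```

View pics/side3z.png

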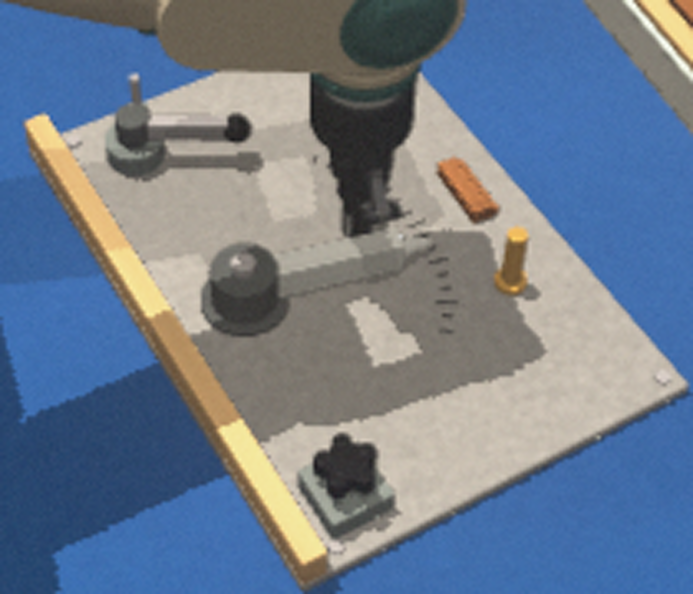

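Run:
```python
from h import *
np.set_printoptions(precision=4,suppress=True)
pv=plane("side",zs(244,261),.064); pt=plane("side",zs(516,234),.072); pf=plane("side",zs(511,284),.018)
print("pivot",pv,"pin",pt,pf)
for c in [(424,218),(434,245)]:
    t=plane("side",zs(*c),.033); d=t-pv; print(t,np.hypot(*d[:2]),np.arctan2(d[1],d[0]))
d=pt-pv;print(np.arctan2(d[1],d[0]),np.hypot(*d[:2]))
def proj(n,w):
    T=P[n]["world_to_cam"];q=T[:3,:3]@w+T[:3,3];q=P[n]["mtx"]@q;return q[:2]/q[2]
for pvt,pin in((pv,pt),(np.array([.406,-.0327,0]),np.array([.601,-.1,0]))):
    d=(pin-pvt)[:2];d/=np.hypot(*d);t=np.r_[pvt[:2]+.15*d,.033];u=proj("side",t);print("want tip px zoom",(u-[210,145]+.5)*3.3-.5,proj("top",t))
```

```text
pivot [ 0.4085 -0.0343  0.064 ] pin [ 0.6016 -0.0999  0.072 ] [ 0.6003 -0.1052  0.018 ]
[ 0.5628 -0.0295  0.033 ] 0.15436360721038309 0.0309556275488453
[ 0.5575 -0.057   0.033 ] 0.1506642128385658 -0.15096591369915646
-0.3275321430705244 0.2039425951574965
want tip px zoom [441.3212 271.6956] [344.3383 174.7796]
want tip px zoom [437.5258 271.9875] [344.0714 175.5478]
```

```bash
python3 -m handwheel '{"travel":[[0.2,-0.3,0],[0.3,-0.6,0.1],[0.3,-0.9,0.2],[0.3,-1.1,0.2],[0.3,-1.3,0.2],[0.3,-1.5,0.2],[0.3,-1.6,0.2],[0.3,-1.6,0.2]],"dr":[[0,0,0],[0,0,0],[0,0,0],[0,0,0],[0,0,0],[0,0,0],[0,0,0],[0,0,0]],"jaw":[-1,-1,-1,-1,-1,-1,-1,-1]}'
python3 go.py .513 -.042 .028
python3 - <<'E'
from bench import *
import cv2
im=read_camera("side")[:,:,::-1]; cv2.imwrite("pics/side4.png",im)
cv2.imwrite("pics/side4z.png",cv2.resize(im[145:325,210:420],None,fx=3.3,fy=3.3,interpolation=cv2.INTER_CUBIC))
E
```

```text
t: 4.3
position: [0.5058, -0.0378, 0.2017]
tcp_rot: [-0.913, 1.571, -1.061]
contact_force: [-0.6, 0.7, -0.0]
finger_gap: 0.002
t 4.3 tip [ 0.50577637 -0.03779332  0.02832926] yhead 1.4228939557799176 F [-0.55735488  0.71080622 -0.02122728] gap 0.002173741378372664
cm [ 0.03308286 -0.31261113  0.77877487]
```

View pics/side4z.png

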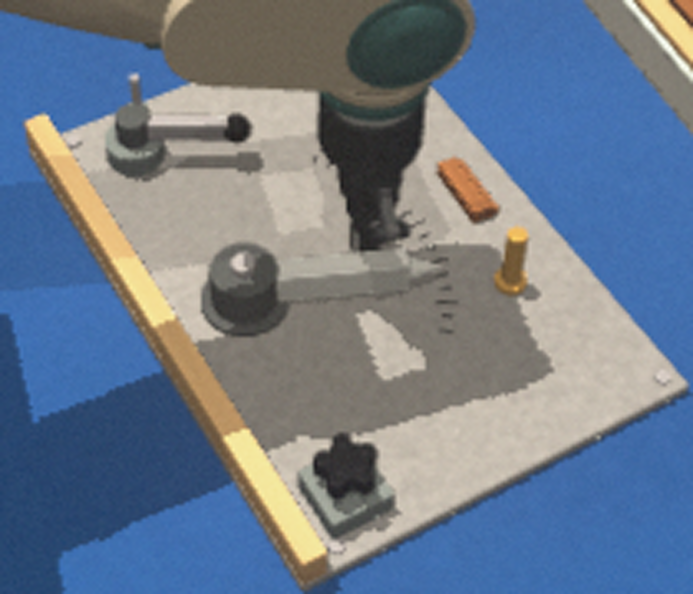

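```bash
python3 -m handwheel '{"travel":[[0,0.5,0],[0,1.5,0],[0,3,0],[-2,4,0],[-5,4.5,0],[-8,4.5,0],[-8,4.5,0],[-8,4.5,0]],"dr":[[0,0,0],[0,0,0],[0,0,0],[0,0,0],[0,0,0],[0,0,0],[0,0,0],[0,0,0]],"jaw":[-1,-1,-1,-1,-1,-1,-1,-1]}'
python3 go.py .4225 .072 .11
```

```text
t: 5.15
position: [0.5125, 0.0079, 0.2821]
tcp_rot: [0.185, 1.569, 0.039]
contact_force: [-0.7, -0.1, -0.5]
finger_gap: 0.004
t 5.15 tip [0.51274297 0.00786779 0.10869654] yhead 1.4239781334317125 F [-0.70564068 -0.0919935  -0.48176767] gap 0.003680987183015579
cm [-0.14286489  5.02865016 -9.84085609]
```

```bash
python3 -m handwheel '{"travel":[[0,1,-2],[0,2,-4],[0,3,-6],[0,4,-8],[0,5,-9.8],[0,5,-9.8],[0,5,-9.8],[0,5,-9.8]],"dr":[[0,0,0],[0,0,0],[0,0,0],[0,0,0],[0,0,0],[0,0,0],[0,0,0],[0,0,0]],"jaw":[-1,-1,-1,-1,-1,-1,-1,-1]}'
python3 go.py .4225 .072 .043
python3 - <<'E'
from bench import *
import cv2
for n in("side","top"):
    im=read_camera(n)[:,:,::-1]; cv2.imwrite(f"pics/{n}5.png",im)
    a,f=(im[135:250,255:405],5) if n=="top" else (im[145:325,210:420],3.3)
    cv2.imwrite(f"pics/{n}5z.png",cv2.resize(a,None,fx=f,fy=f,interpolation=cv2.INTER_CUBIC))
E
```

```text
t: 5.95
position: [0.4232, 0.0706, 0.2812]
tcp_rot: [-2.832, 1.57, -2.98]
contact_force: [0.2, -0.8, 0.5]
finger_gap: 0.004
t 5.95 tip [0.42304065 0.0705745  0.10777645] yhead 1.4227120250020542 F [ 0.20028989 -0.8457737   0.47422366] gap 0.003729297210228826
cm [ 6.47767077  0.13053938 -0.08224491]
```

View pics/side5z.png

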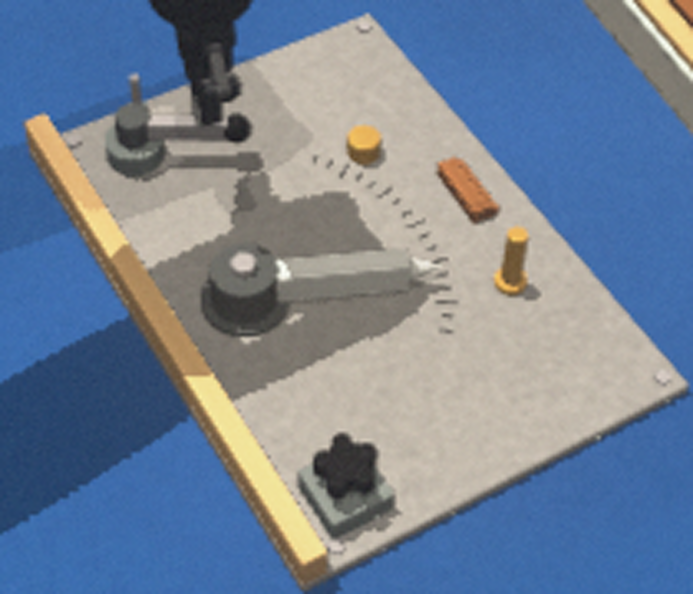

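View pics/top5z.png

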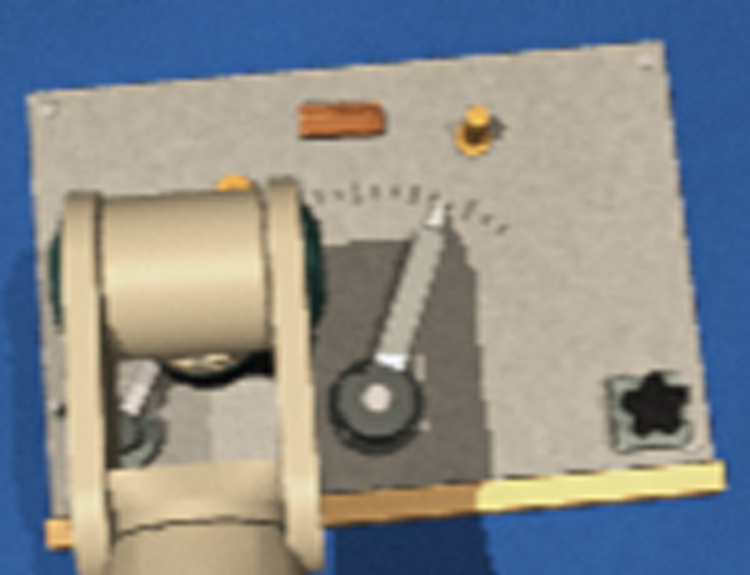

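Run:
```python
from h import *
np.set_printoptions(precision=4,suppress=True)
pvT=plane("top",zt(377,398),.064);ptT=plane("top",zt(477,115.5),.072)
pvS=plane("side",zs(244,261),.064);ptS=plane("side",zs(516,234),.072)
for nm,n,pv,pt,t in (("top","top",pvT,ptT,zt(439,200)),("side","side",pvS,ptS,zs(445,267))):
    w=plane(n,t,.033);d=w-pv;e=pt-pv;a=np.arctan2(d[1],d[0]);b=np.arctan2(e[1],e[0]);print(nm,w,np.hypot(*d[:2]),a,b,"err mm",(a-b)*np.hypot(*e[:2])*1e3)
# bar centreline from side faces, top camera, z .048
import cv2
im=cv2.imread("pics/top5.png");g=cv2.cvtColor(im,cv2.COLOR_BGR2HSV)
print(g[178:212:3,328:348,2])
```

```text
top [ 0.5512 -0.0758  0.033 ] 0.1510479543486732 -0.28999149332353513 -0.33303485473778377 err mm 8.879844993764785
side [ 0.5552 -0.0797  0.033 ] 0.1535514294866089 -0.2999054970044418 -0.3275321430705244 err mm 5.63424989421453
[[189 187 190 190 190 187 187 185 190 190 190 179 173 209 228 181 120 155
  183 158]
 [190 190 188 190 189 188 189 185 179 159 158 181 180 168 149 119 102 113
  151 187]
 [111 112 109 110 110 108 107  92  77 133 177 182 181 181 178 149 110 107
  109 115]
 [110 116 114 110 111  97  83  77 134 178 184 181 183 180 150 110 111 113
  109 110]
 [109 111 110 111 111  97  82 133 182 182 183 182 182 154 108 109 108 107
  110 109]
 [113 114 112 106  93  75 134 181 183 186 183 186 156 106 106 109 111 114
  112 112]
 [110 111 108  97  88 149 188 184 184 184 185 155 105 108 110 110 109 107
  109 111]
 [109 101  84  86 148 187 185 184 184 188 160 106 108 111 110 109 111 109
  111 110]
 [106  94  88 148 184 183 185 183 181 142 101 108 109 106 110 106 110 113
  111 113]
 [ 95  92 149 190 187 189 188 184 147 102 115 116 110 112 113 111 109 109
  109 110]
 [ 78  94  98 105 118 156 214 193 102 110 156 162 116 110 113 110 111 114
  110 109]
 [101 109 113 106 100  98 100  98  85  64  90 113 110 109 108 107 111 111
  113 113]]
```

Run:
```python
from h import *
a=plane("top",(333.0,205),.048);b=plane("top",(340.2,184),.048);d=(b-a)[:2];d/=np.hypot(*d)
for nm,q in(("pivot",plane("top",zt(377,398),.064)),("pin",plane("top",zt(477,115.5),.072))):
    e=(q-a)[:2];print(nm,d[0]*e[1]-d[1]*e[0])
print(np.arctan2(d[1],d[0]))
```

```text
pivot -0.0009777467791326003
pin -0.00327129826377167
-0.32191707066215486
```

```bash
cat > fit.py <<'E'
import cv2,sys
from h import *
def fit(f,r0,r1,c0,c1,th,pv=(377,398)):
    g=cv2.cvtColor(cv2.imread(f),cv2.COLOR_BGR2HSV)[:,:,2].astype(float)
    pts=[]
    for r in range(r0,r1):
        row=g[r,c0:c1]; k=int(np.argmax(np.convolve(row,np.ones(5),"same")))
        i=k
        while row[i]>th:i-=1
        L=i+(th-row[i])/(row[i+1]-row[i]); i=k
        while row[i]>th:i+=1
        Rr=i-(th-row[i])/(row[i-1]-row[i]); pts.append((r,c0+L,c0+Rr))
    pts=np.array(pts)
    W=np.array([(plane("top",(p[1],p[0]),.048)+plane("top",(p[2],p[0]),.048))/2 for p in pts])[:,:2]
    wd=np.mean([np.hypot(*(plane("top",(p[1],p[0]),.048)-plane("top",(p[2],p[0]),.048))[:2]) for p in pts])
    d=cv2.fitLine(W.astype(np.float32),cv2.DIST_L2,0,1e-4,1e-4).ravel(); v=d[:2]*np.sign(d[0]);a=d[2:]
    print(f,"angle",np.arctan2(v[1],v[0]),"row width",wd)
    for nm,q in(("pivot",plane("top",zt(*pv),.064)),("pin",plane("top",zt(477,115.5),.072))):
        e=q[:2]-a;print(nm,"left of line mm",1e3*(v[0]*e[1]-v[1]*e[0]))
if __name__=="__main__":
    fit("pics/top0.png",182,205,318,342,205)
    fit("pics/top5.png",184,204,326,350,146)
E
python3 fit.py
python3 - <<'E'
import cv2
for f in("top0","top5"):
    cv2.imwrite(f"pics/{f}zz.png",cv2.resize(cv2.imread(f"pics/{f}.png")[150:230,310:370],None,fx=7,fy=7,interpolation=cv2.INTER_NEAREST))
E
```

```text
pics/top0.png angle 0.053536862 row width 0.01841028687977717
pivot left of line mm -0.08251044907583126
pin left of line mm -77.86076907285337
pics/top5.png angle -0.31509724 row width 0.01940133375938723
pivot left of line mm -0.5341347579763054
pin left of line mm -4.2344669731753175
```

View pics/top5zz.png

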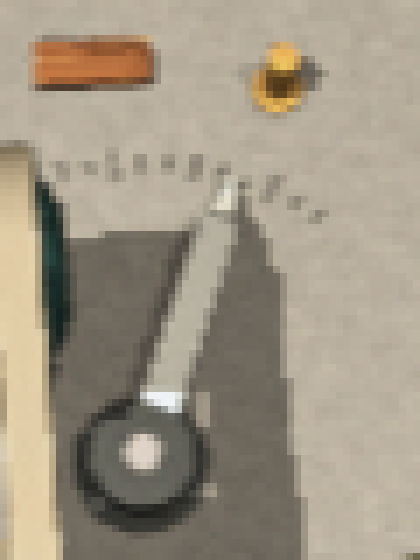

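The pointer is about 4–6 mm short of the pin, so I'll go back for a small nudge before touching the lever.

```bash
python3 -m handwheel '{"travel":[[0,-1,2],[0,-2,4],[0,-3,6],[0,-4,8],[2,-5,9],[5,-5,9],[7.9,-5,9],[7.9,-5,9]],"dr":[[0,0,0],[0,0,0],[0,0,0],[0,0,0],[0,0,0],[0,0,0],[0,0,0],[0,0,0]],"jaw":[-1,-1,-1,-1,-1,-1,-1,-1]}'
python3 go.py .506 -.0403 .028
```

```text
t: 6.85
position: [0.5032, 0.0077, 0.1983]
tcp_rot: [-3.054, 1.562, 3.081]
contact_force: [0.2, 0.3, 0.2]
finger_gap: -0.001
t 6.85 tip [0.50172064 0.00774821 0.02493743] yhead 1.422087823687671 F [0.20012083 0.30532849 0.15748413] gap -0.0010338530712017304
cm [-0.31179994 -4.70167488  0.98387723]
```

```bash
python3 -m handwheel '{"travel":[[-0.2,-0.9,0.3],[-0.2,-1.8,0.6],[-0.2,-2.7,0.9],[-0.2,-3.4,0.9],[-0.2,-3.9,0.9],[-0.2,-4.3,0.9],[-0.2,-4.6,0.9],[-0.2,-4.7,0.9]],"dr":[[0,0,0],[0,0,0],[0,0,0],[0,0,0],[0,0,0],[0,0,0],[0,0,0],[0,0,0]],"jaw":[-1,-1,-1,-1,-1,-1,-1,-1]}'
python3 go.py .506 -.0403 .028
```

```text
t: 7.65
position: [0.5064, -0.0397, 0.2048]
tcp_rot: [1.633, 1.57, 1.485]
contact_force: [0.9, 2.4, 1.1]
finger_gap: 0.0
t 7.65 tip [ 0.50640435 -0.0396345   0.03135414] yhead 1.4229230588959907 F [0.89018194 2.35227588 1.06259779] gap 0.00011386245094458357
cm [ 0.33537236 -0.06087586 -0.03086904]
```

```bash
python3 -m handwheel '{"travel":[[0,-0.05,0],[0,-0.05,0],[0,-0.05,0],[0,-0.05,0],[0,1,0],[0,3,0],[0,5,0],[-3,5,0]],"dr":[[0,0,0],[0,0,0],[0,0,0],[0,0,0],[0,0,0],[0,0,0],[0,0,0],[0,0,0]],"jaw":[-1,-1,-1,-1,-1,-1,-1,-1]}'
python3 go.py .4225 .072 .10
```

```text
t: 8.45
position: [0.5127, 0.012, 0.231]
tcp_rot: [-3.09, 1.563, 3.048]
contact_force: [0.7, 0.3, -0.5]
finger_gap: -0.002
t 8.45 tip [0.51126515 0.01212918 0.05763295] yhead 1.4251159574720473 F [ 0.70852345  0.33692803 -0.45269169] gap -0.0015595299055289654
cm [-4.15909203  4.62591747 -9.82760308]
```

```bash
python3 -m handwheel '{"travel":[[-2,0,0],[-4.2,0.5,-1],[-4.2,1.5,-3],[-4.2,2.5,-5],[-4.2,3.5,-7],[-4.2,4.4,-9],[-4.2,4.6,-9.8],[-4.2,4.6,-9.8]],"dr":[[0,0,0],[0,0,0],[0,0,0],[0,0,0],[0,0,0],[0,0,0],[0,0,0],[0,0,0]],"jaw":[-1,-1,-1,-1,-1,-1,-1,-1]}'
python3 go.py .4225 .072 .043
python3 - <<'E'
from bench import *
import cv2
for n in("side","top"):
    im=read_camera(n)[:,:,::-1]; cv2.imwrite(f"pics/{n}6.png",im)
    a,f=(im[135:250,255:405],5) if n=="top" else (im[145:325,210:420],3.3)
    cv2.imwrite(f"pics/{n}6z.png",cv2.resize(a,None,fx=f,fy=f,interpolation=cv2.INTER_CUBIC))
from fit import fit
fit("pics/top6.png",185,204,326,350,146)
E
```

```text
t: 9.25
position: [0.4233, 0.0701, 0.2769]
tcp_rot: [-0.012, 1.57, -0.159]
contact_force: [0.1, 0.6, -0.6]
finger_gap: 0.004
t 9.25 tip [0.42339737 0.07013046 0.10345934] yhead 1.4241877770667206 F [ 0.08139741  0.58877624 -0.56621609] gap 0.00422412752543667
cm [ 6.04585581  0.1717466  -0.10838378]
pics/top6.png angle -0.31802326 row width 0.019149093853409776
pivot left of line mm 0.5153051516290641
pin left of line mm -2.5814675919234658
```

View pics/top6z.png

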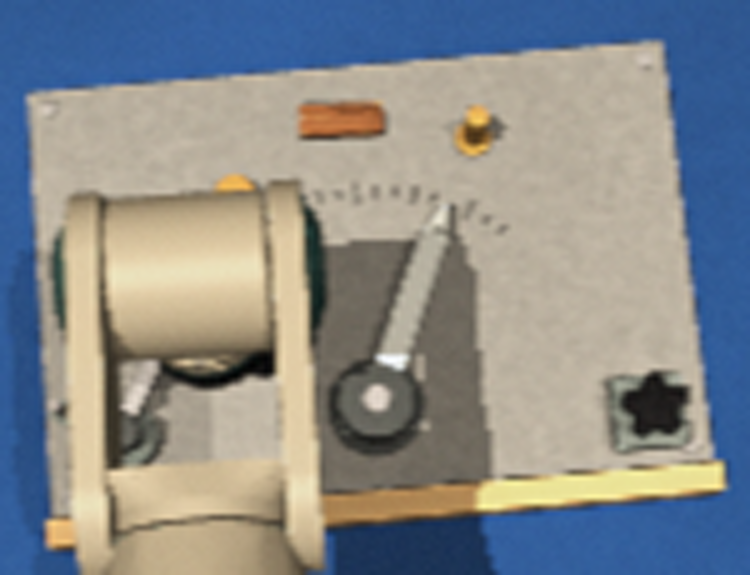

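View pics/side6z.png

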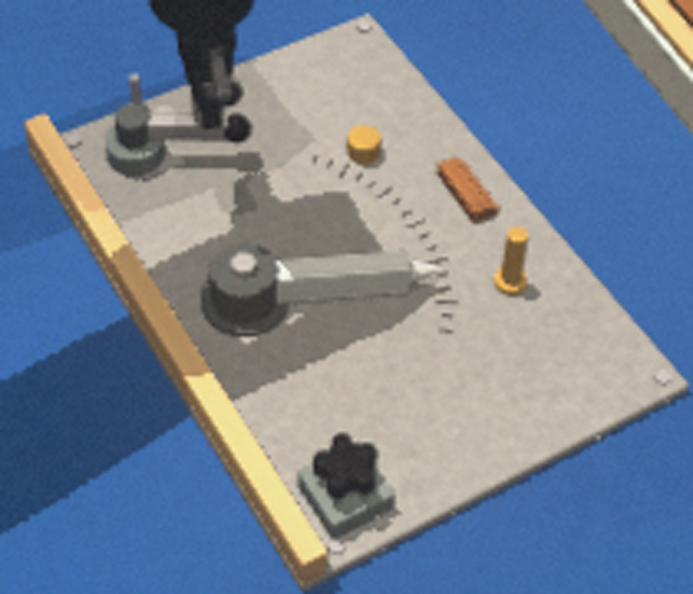

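Estimates now put the pointer 2–4 mm short, inside tolerance. A final nudge of about 1.3 mm will centre it better.

```bash
python3 -m handwheel '{"travel":[[0,-1,2],[0,-2,4],[0,-3,6],[0,-4,8],[2,-5,9.5],[5,-5,9.5],[7.4,-5,9.5],[7.4,-5,9.5]],"dr":[[0,0,0],[0,0,0],[0,0,0],[0,0,0],[0,0,0],[0,0,0],[0,0,0],[0,0,0]],"jaw":[-1,-1,-1,-1,-1,-1,-1,-1]}'
python3 go.py .506 -.0415 .029
```

```text
t: 10.15
position: [0.5096, 0.0056, 0.1988]
tcp_rot: [-3.04, 1.563, 3.094]
contact_force: [-0.7, -0.8, -0.0]
finger_gap: 0.001
t 10.15 tip [0.50828172 0.00561438 0.0254163 ] yhead 1.421913725013975 F [-0.68437354 -0.82087639 -0.04845511] gap 0.0013961419689773283
cm [-0.35786085 -4.70632561  0.34384096]
```

```bash
python3 -m handwheel '{"travel":[[-0.2,-1,0.3],[-0.2,-2,0.3],[-0.2,-3,0.4],[-0.2,-3.8,0.4],[-0.2,-4.3,0.4],[-0.2,-4.6,0.4],[-0.2,-4.7,0.4],[-0.2,-4.7,0.4]],"dr":[[0,0,0],[0,0,0],[0,0,0],[0,0,0],[0,0,0],[0,0,0],[0,0,0],[0,0,0]],"jaw":[-1,-1,-1,-1,-1,-1,-1,-1]}'
python3 go.py .506 -.0415 .029
```

```text
t: 10.95
position: [0.5073, -0.0408, 0.2048]
tcp_rot: [0.714, 1.57, 0.566]
contact_force: [0.5, 0.0, 0.1]
finger_gap: -0.0
t 10.95 tip [ 0.50738482 -0.04074359  0.03141856] yhead 1.4230986159511174 F [0.49583422 0.03816936 0.07313179] gap -0.00026352224315881077
cm [ 0.24180161 -0.09126254 -0.12129923]
```

```bash
python3 -m handwheel '{"travel":[[0,-0.1,0],[0,-0.1,0],[0,-0.1,0],[0,1,0],[0,3,0],[0,5,0],[-3,5,0],[-6,5,0]],"dr":[[0,0,0],[0,0,0],[0,0,0],[0,0,0],[0,0,0],[0,0,0],[0,0,0],[0,0,0]],"jaw":[-1,-1,-1,-1,-1,-1,-1,-1]}'
python3 go.py .4225 .072 .10
```

```text
t: 11.75
position: [0.5144, 0.0098, 0.2644]
tcp_rot: [-2.995, 1.568, -3.141]
contact_force: [0.5, 0.2, 0.8]
finger_gap: -0.001
t 11.75 tip [0.51384076 0.00982029 0.09096782] yhead 1.424358720876086 F [0.45372022 0.24683587 0.84148374] gap -0.0006716576023874902
cm [-0.87611198  4.81072688 -9.99698335]
```

```bash
python3 -m handwheel '{"travel":[[-0.9,0,0],[-0.9,1,-2],[-0.9,2,-4],[-0.9,3,-6],[-0.9,4,-8],[-0.9,4.8,-10],[-0.9,4.8,-10],[-0.9,4.8,-10]],"dr":[[0,0,0],[0,0,0],[0,0,0],[0,0,0],[0,0,0],[0,0,0],[0,0,0],[0,0,0]],"jaw":[-1,-1,-1,-1,-1,-1,-1,-1]}'
python3 go.py .4225 .072 .043
python3 - <<'E'
from bench import *
import cv2
for n in("side","top"):
    im=read_camera(n)[:,:,::-1]; cv2.imwrite(f"pics/{n}7.png",im)
    a,f=(im[135:250,255:405],5) if n=="top" else (im[145:325,210:420],3.3)
    cv2.imwrite(f"pics/{n}7z.png",cv2.resize(a,None,fx=f,fy=f,interpolation=cv2.INTER_CUBIC))
from fit import fit
fit("pics/top7.png",185,204,326,350,146)
E
```

```text
t: 12.55
position: [0.4228, 0.071, 0.2734]
tcp_rot: [-0.864, 1.571, -1.012]
contact_force: [0.7, 0.2, 0.0]
finger_gap: -0.003
t 12.55 tip [0.42283491 0.07093161 0.09997898] yhead 1.4235839753485449 F [0.69439517 0.23752362 0.03282699] gap -0.002568386128299173
cm [ 5.69787051  0.09852974 -0.04688738]
pics/top7.png angle -0.33713496 row width 0.019152778688321753
pivot left of line mm 0.1395616214385255
pin left of line mm 0.9854113576659649
```

View pics/top7z.png

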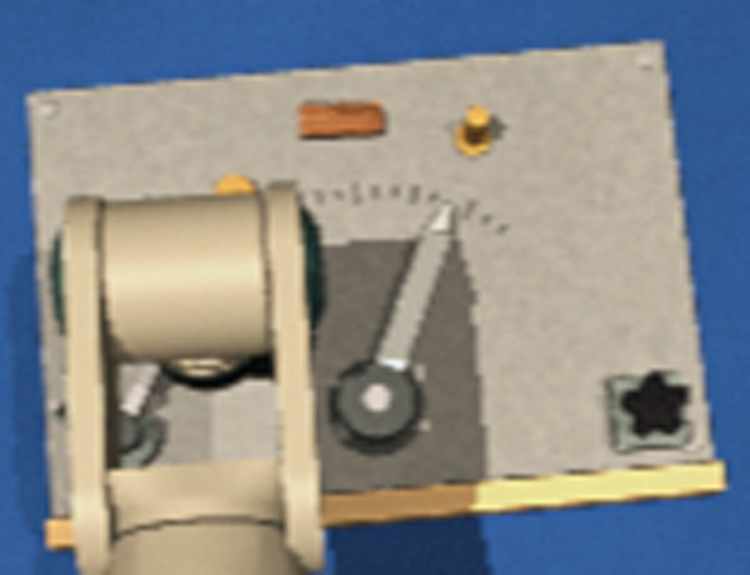

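View pics/side7z.png

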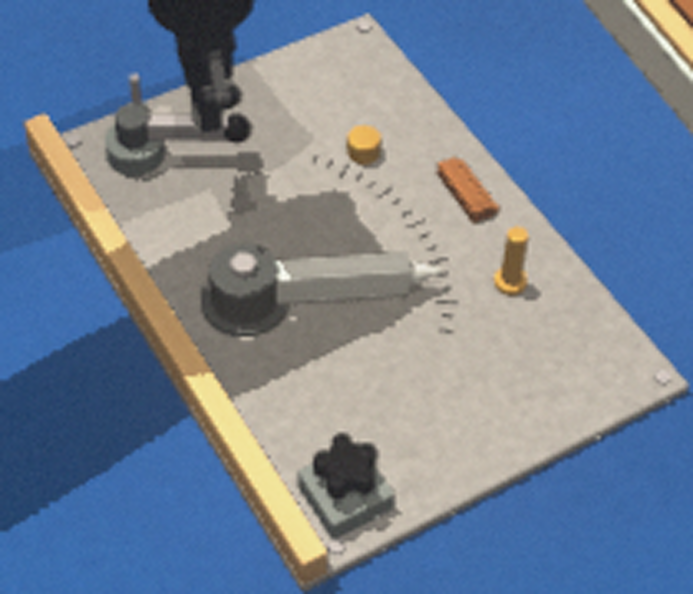

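The top-view fit now puts the pin within 1 mm of the pointer's line, with the tip at (448,205) against the wanted (448,204). On to the lever: I descend beside it.

```bash
python3 -m handwheel '{"travel":[[1,0,0],[2,0,0],[3,0,0],[4,0,0],[5,0,0],[5.7,0,0],[5.7,0,0],[5.7,0,0]],"dr":[[0,0,0],[0,0,0],[0,0,0],[0,0,0],[0,0,0],[0,0,0],[0,0,0],[0,0,0]],"jaw":[-1,-1,-1,-1,-1,-1,-1,-1]}'
cat > arc.py <<'E'
from h import *
np.set_printoptions(precision=2,suppress=True)
s,R,p=tool();tip=p+R[:,0]*.1734;print(tip)
ax=np.array([.384,.140])
for a in np.arange(-.416,.95,.13):
    u=np.array([np.cos(a),np.sin(a)]);n=np.array([-u[1],u[0]])
    h=np.arctan2(R[1,1],R[0,1]);f=h-(a+np.pi/2)
    off=.006+.0145*abs(np.cos(f))+.011*abs(np.sin(f))
    w=ax+.062*u-off*n
    print(round(a,3),w*100,R.T@np.r_[w-tip[:2],.043-tip[2]]*100)
E
python3 arc.py
```

```text
t: 13.45
position: [0.4229, 0.0708, 0.2168]
tcp_rot: [0.646, 1.571, 0.498]
contact_force: [0.3, -0.3, 0.0]
finger_gap: 0.002
[0.42 0.07 0.04]
-0.416 [43.15  9.4 ] [0.04 2.42 0.5 ]
-0.286 [43.73 10.15] [0.04 3.25 0.97]
-0.156 [44.2 11. ] [0.04 4.16 1.31]
-0.026 [44.54 11.67] [0.04 4.86 1.55]
0.104 [44.8  12.38] [0.04 5.61 1.7 ]
0.234 [44.98 13.15] [0.04 6.39 1.76]
0.364 [45.05 13.96] [0.04 7.21 1.71]
0.494 [45.01 14.81] [0.04 8.04 1.54]
0.624 [44.84 15.67] [0.04 8.87 1.25]
0.754 [44.54 16.52] [0.04 9.67 0.83]
0.884 [44.1  17.34] [ 0.04 10.41  0.28]
```

```bash
python3 -m handwheel '{"travel":[[0,1.2,0.3],[0,2.4,0.5],[0,3.3,1],[0,4.2,1.3],[0,5,1.6],[0,5.7,1.7],[0,6.4,1.7],[0,7.2,1.7]],"dr":[[0,0,0],[0,0,0],[0,0,0],[0,0,0],[0,0,0],[0,0,0],[0,0,0],[0,0,0]],"jaw":[-1,-1,-1,-1,-1,-1,-1,-1]}'
python3 arc.py
python3 - <<'E'
from bench import *
import cv2
im=read_camera("side")[:,:,::-1]; cv2.imwrite("pics/side8.png",im)
cv2.imwrite("pics/side8z.png",cv2.resize(im[110:240,190:340],None,fx=4.5,fy=4.5,interpolation=cv2.INTER_CUBIC))
E
```

```text
t: 14.25
position: [0.4503, 0.14, 0.2166]
tcp_rot: [-1.942, 1.571, -2.09]
contact_force: [-1.6, -3.0, -1.0]
finger_gap: -0.002
[0.45 0.14 0.04]
-0.416 [43.15  9.4 ] [ 0.02 -4.82 -1.18]
-0.286 [43.73 10.15] [ 0.02 -3.99 -0.72]
-0.156 [44.2 11. ] [ 0.02 -3.08 -0.37]
-0.026 [44.54 11.67] [ 0.02 -2.37 -0.14]
0.104 [44.8  12.38] [ 0.02 -1.63  0.02]
0.234 [44.98 13.15] [ 0.02 -0.85  0.07]
0.364 [45.05 13.96] [ 0.02 -0.03  0.03]
0.494 [45.01 14.81] [ 0.02  0.8  -0.14]
0.624 [44.84 15.67] [ 0.02  1.63 -0.44]
0.754 [44.54 16.52] [ 0.02  2.43 -0.86]
0.884 [44.1  17.34] [ 0.02  3.18 -1.41]
```

View pics/side8z.png

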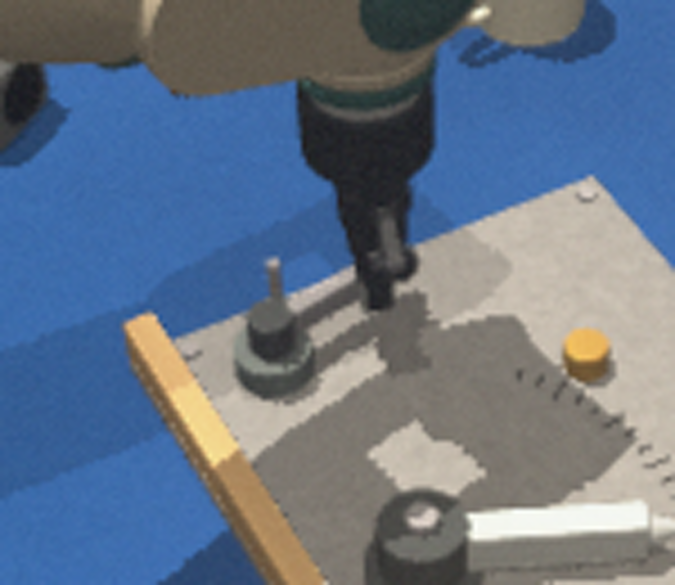

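The lever is following, at about 3.5 N. I'll continue along the arc, slowing towards the stop.

```bash
python3 -m handwheel '{"travel":[[0,0.4,0],[0,0.8,-0.1],[0,1.2,-0.3],[0,1.6,-0.4],[0,2,-0.6],[0,2.3,-0.8],[0,2.5,-0.9],[0,2.5,-0.9]],"dr":[[0,0,0],[0,0,0],[0,0,0],[0,0,0],[0,0,0],[0,0,0],[0,0,0],[0,0,0]],"jaw":[-1,-1,-1,-1,-1,-1,-1,-1]}'
python3 arc.py | tail -3
python3 - <<'E'
from bench import *
import cv2
im=read_camera("side")[:,:,::-1]; cv2.imwrite("pics/side9.png",im)
cv2.imwrite("pics/side9z.png",cv2.resize(im[110:240,190:340],None,fx=4.5,fy=4.5,interpolation=cv2.INTER_CUBIC))
E
```

```text
t: 15.1
position: [0.4449, 0.1659, 0.2168]
tcp_rot: [1.287, 1.57, 1.139]
contact_force: [0.1, -0.1, -0.7]
finger_gap: 0.002
0.624 [44.84 15.67] [ 0.04 -0.87  0.47]
0.754 [44.54 16.52] [ 0.04 -0.07  0.05]
0.884 [44.1  17.34] [ 0.04  0.68 -0.5 ]
```

View pics/side9z.png

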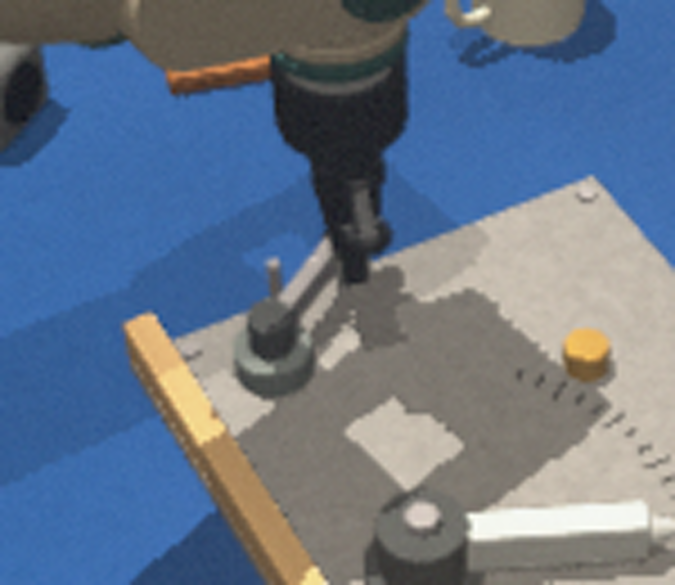

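```bash
python3 -m handwheel '{"travel":[[0,0.1,-0.1],[0,0.2,-0.1],[0,0.3,-0.2],[0,0.4,-0.3],[0,0.5,-0.4],[0,0.5,-0.4],[0,0.5,-0.4],[0,0.5,-0.4]],"dr":[[0,0,0],[0,0,0],[0,0,0],[0,0,0],[0,0,0],[0,0,0],[0,0,0],[0,0,0]],"jaw":[-1,-1,-1,-1,-1,-1,-1,-1]}'
python3 arc.py | tail -2
python3 - <<'E'
from bench import *
import cv2
im=read_camera("side")[:,:,::-1]; cv2.imwrite("pics/side10.png",im)
cv2.imwrite("pics/side10z.png",cv2.resize(im[150:210,230:300],None,fx=8,fy=8,interpolation=cv2.INTER_CUBIC))
E
```

```text
t: 15.95
position: [0.4418, 0.1711, 0.2167]
tcp_rot: [1.657, 1.57, 1.509]
contact_force: [0.3, -1.1, -0.5]
finger_gap: 0.001
0.754 [44.54 16.52] [ 0.03 -0.54  0.44]
0.884 [44.1  17.34] [ 0.03  0.21 -0.11]
```

View pics/side10z.png

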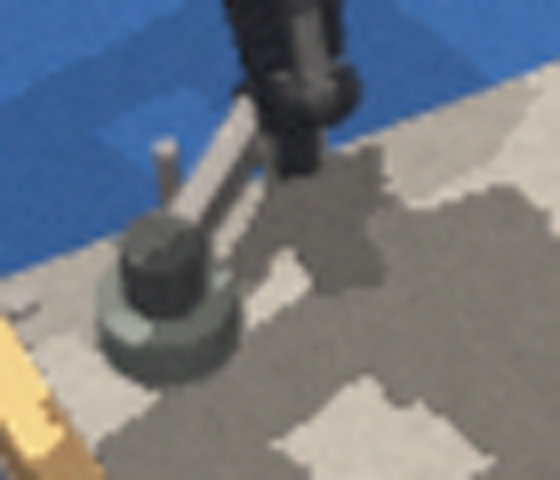

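```bash
python3 -m handwheel '{"travel":[[0,0.05,0],[0,0.1,-0.1],[0,0.15,-0.1],[0,0.2,-0.2],[0,0.25,-0.2],[0,0.3,-0.2],[0,0.3,-0.2],[0,0.3,-0.2]],"dr":[[0,0,0],[0,0,0],[0,0,0],[0,0,0],[0,0,0],[0,0,0],[0,0,0],[0,0,0]],"jaw":[-1,-1,-1,-1,-1,-1,-1,-1]}'
python3 arc.py | tail -1; python3 -c "
from bench import sense
print(sense()['contact_force'])"
```

```text
t: 16.8
position: [0.4403, 0.1744, 0.2167]
tcp_rot: [2.302, 1.571, 2.154]
contact_force: [0.8, -1.0, 0.5]
finger_gap: 0.003
0.884 [44.1  17.34] [ 0.03 -0.08  0.09]
[ 0.84082117 -0.9738773   0.54708555]
```

```bash
python3 -m handwheel '{"travel":[[0,0.05,0],[0,0.1,-0.1],[0,0.15,-0.1],[0,0.2,-0.1],[0,0.25,-0.1],[0,0.25,-0.1],[0,0.25,-0.1],[0,0.25,-0.1]],"dr":[[0,0,0],[0,0,0],[0,0,0],[0,0,0],[0,0,0],[0,0,0],[0,0,0],[0,0,0]],"jaw":[-1,-1,-1,-1,-1,-1,-1,-1]}'
python3 arc.py | tail -1;  python3 - <<'E'
from bench import *
import cv2
im=read_camera("side")[:,:,::-1]; cv2.imwrite("pics/side11.png",im)
cv2.imwrite("pics/side11z.png",cv2.resize(im[150:210,230:300],None,fx=8,fy=8,interpolation=cv2.INTER_CUBIC))
E
```

```text
t: 17.6
position: [0.4397, 0.177, 0.2167]
tcp_rot: [1.297, 1.571, 1.149]
contact_force: [1.1, -0.7, -0.8]
finger_gap: 0.0
0.884 [44.1  17.34] [ 0.03 -0.34  0.19]
```

View pics/side11z.png

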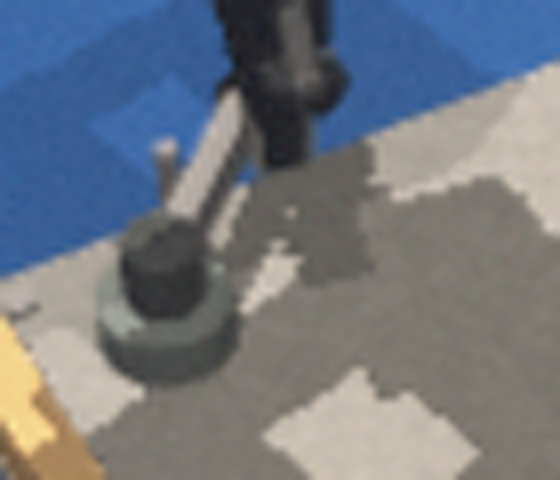

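```bash
python3 -m handwheel '{"travel":[[0,0.05,0],[0,0.1,-0.1],[0,0.15,-0.1],[0,0.2,-0.2],[0,0.2,-0.2],[0,0.2,-0.2],[0,0.2,-0.2],[0,0.2,-0.2]],"dr":[[0,0,0],[0,0,0],[0,0,0],[0,0,0],[0,0,0],[0,0,0],[0,0,0],[0,0,0]],"jaw":[-1,-1,-1,-1,-1,-1,-1,-1]}'
```

```text
t: 18.45
position: [0.438, 0.1793, 0.2167]
tcp_rot: [1.437, 1.571, 1.289]
contact_force: [1.6, 0.1, -0.1]
finger_gap: 0.0
```

```bash
python3 -m handwheel '{"travel":[[0,0.05,0],[0,0.1,-0.1],[0,0.15,-0.1],[0,0.2,-0.2],[0,0.2,-0.2],[0,0.2,-0.2],[0,0.2,-0.2],[0,0.2,-0.2]],"dr":[[0,0,0],[0,0,0],[0,0,0],[0,0,0],[0,0,0],[0,0,0],[0,0,0],[0,0,0]],"jaw":[-1,-1,-1,-1,-1,-1,-1,-1]}'
python3 - <<'E'
from bench import *
import cv2
im=read_camera("side")[:,:,::-1]; cv2.imwrite("pics/side12.png",im)
cv2.imwrite("pics/side12z.png",cv2.resize(im[150:210,230:300],None,fx=8,fy=8,interpolation=cv2.INTER_CUBIC))
E
```

```text
t: 19.25
position: [0.437, 0.1806, 0.2169]
tcp_rot: [-0.567, 1.567, -0.716]
contact_force: [7.6, -7.3, -1.9]
finger_gap: 0.001
```

View pics/side12z.png

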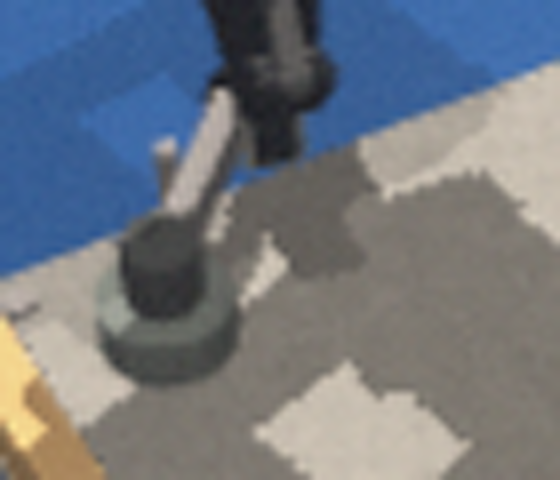

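The force has jumped to about 10.6 N and the bar is against the post, so the stop is reached. I back off the same way, then lift.

```bash
python3 -m handwheel '{"travel":[[0,-0.5,0.4],[0,-1.5,1.2],[0,-2.5,1.5],[-2,-2.5,1.5],[-5,-2.5,1.5],[-9,-2.5,1.5],[-13,-2.5,1.5],[-16,-2.5,1.5]],"dr":[[0,0,0],[0,0,0],[0,0,0],[0,0,0],[0,0,0],[0,0,0],[0,0,0],[0,0,0]],"jaw":[-1,-1,-1,-1,-1,-1,-1,-1]}'
```

```text
t: 20.1
position: [0.4474, 0.1539, 0.3795]
tcp_rot: [0.552, 1.568, 0.403]
contact_force: [0.4, -0.6, 0.8]
finger_gap: -0.001
```

```bash
python3 -m handwheel '{"travel":[[0,3,-1],[0,6,-2],[0,10,-3],[0,14,-4],[0,18,-5],[0,22,-6],[0,22,-6],[0,22,-6]],"dr":[[0,0,0],[0,0,0],[0,0,0],[0,0,0],[0,0,0],[0,0,0],[0,0,0],[0,0,0]],"jaw":[-1,-1,-1,-1,-1,-1,-1,-1]}'
python3 - <<'E'
from bench import *
import cv2
for n in("side","top"):
    im=read_camera(n)[:,:,::-1]; cv2.imwrite(f"pics/{n}13.png",im)
    a,f=(im[135:250,255:405],5) if n=="top" else (im[145:325,210:420],3.3)
    cv2.imwrite(f"pics/{n}13z.png",cv2.resize(a,None,fx=f,fy=f,interpolation=cv2.INTER_CUBIC))
E
```

```text
t: 20.9
position: [0.4206, 0.381, 0.3761]
tcp_rot: [-2.246, 1.57, -2.392]
contact_force: [0.5, 0.1, 0.2]
finger_gap: 0.001
```

View pics/top13z.png

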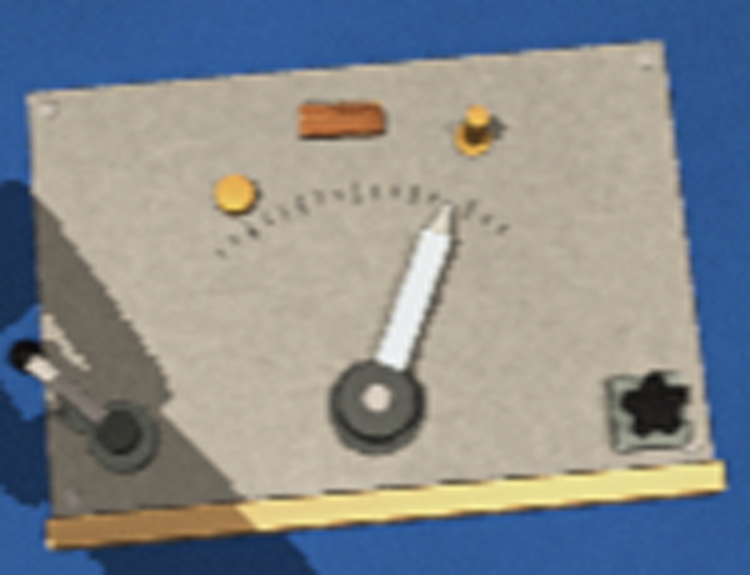

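View pics/side13z.png

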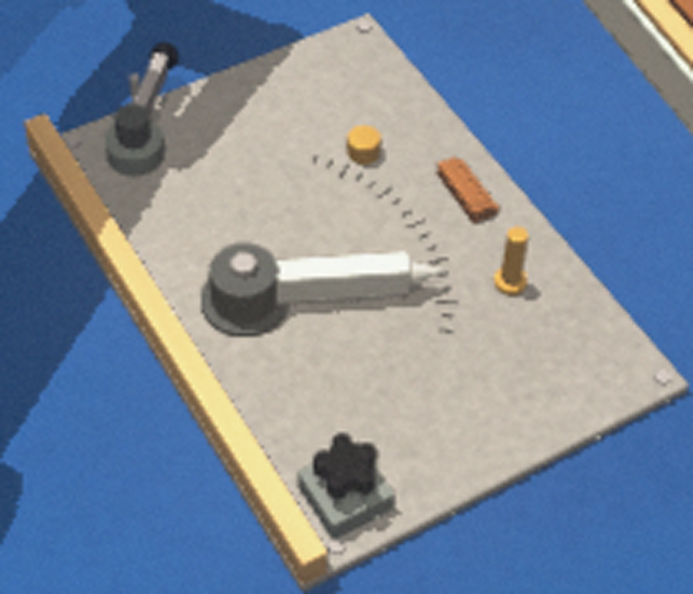

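Run:
```python
from h import *
from fit import fit
fit("pics/top13.png",185,204,326,350,205)
h=plane("top",zt(120,432),.064);b=plane("top",zt(24,355),.046);d=(b-h)[:2];print("lever",np.hypot(*d),np.arctan2(d[1],d[0])-.092+.8)
```

```text
pics/top13.png angle -0.3371611 row width 0.018626239761877307
pivot left of line mm -0.47155826539453316
pin left of line mm 0.37967955328969266
lever 0.08814460337666728 1.610532300547518
```

Lever is at 1.61 rad, the pin is 0.4 mm off the pointer's line, both pins look unmoved, and the arm is clear. Handing in.

```bash
python3 -c "
from bench import *
print(finish_job())"
```

```text
the job is handed in; nothing more can be done
None
```

I pushed the pointer clockwise onto the tall pin with the shut fingertips, then pushed the lever counterclockwise to its stop. I backed the arm clear and handed the job in at about 21 s of the 50 s allowed.

**Pointer:** The first push fell 4–9 mm short at the pin, depending on the view. Two small nudges corrected this before I touched the lever. The last top-view fit puts the pin's centre about 0.4 mm off the pointer's line.

**Fit accuracy:** Individual estimates of the aim differed by a few millimetres, but the last two fits, before and after the lever push, agreed. I did not repeat the side-view aim calculation after the final nudge.

**Lever:** It measured about 1.61 rad, against its stop at 1.6. The highest force I read was about 10.6 N at the stop. Forces were read only at the end of each call, so brief peaks in between would not show.

**Surroundings:** Both pins and the short offcut look unmoved in the zoomed pictures. I did not measure how far any pin or bystander moved. The objects off the board I did not check in the final pictures, but the arm stayed above them or away from them.

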